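# Discharge the isolating transformer and open its fuse holder

## Task

Make the transformer unit safe and open its fuse holder so that the fuse can be changed. First pull the sprung discharge lever all the way towards the robot and ease it back slowly to its rest without letting it snap; then unscrew the black fuse cap, without forcing it, turn by turn until its threads are free, lift it off and set it down gently in the metal parts tray, the same way up as it was. Leave the other things on the bench where they are.

Things in the scene. Friction and masses are not known exactly. Their poses are not given: they have to be found in the camera images.
- lever_grip (a point): middle of the lever's handle: a round black bar, 20 mm in diameter and 85 mm long, level, running along the unit's y axis, carried at its end nearest the unit by a steel rod; 130 mm from the hinge line, at most 205 mm above the bench. Axes turn with the lever. With the lever at rest they are the unit's axes
- lever_hinge (a point): point on the lever's fixed hinge line, level with the middle of the handle along that line; 65 mm above the bench. Axes are the unit's: x away from the unit's front (the side facing the robot), y along the hinge line from the case towards the handle, z up. At rest the rod leans back (towards the unit's +x) 0.45 rad from upright; pulled, the handle swings over the top towards -x until the rod leans 0.55 rad towards -x
- lever (a joint): angle of the discharge lever in rad: 0 at rest, 1.0 at the end stop when fully pulled towards the unit's front. The spring needs about 2 N at the handle at the start and 7 N at the end, and throws the lever back if it is let go
- neck (a point): on the axis of the fuse holder, on the flange on top of the grey steel unit (case 180 x 150 x 100 mm, fixed to the bench) on which the closed cap's rim sits; the flange, 64 mm across, is 106 mm above the bench and 6 mm above the case top. Axes are the unit's. The white threaded neck stands 30 mm above it and the fuse's brass end 6 mm more, so the cap must rise 36 mm above its closed height to be clear
- cap_center (a point): centre, half-way up, of the round black ribbed screw cap, 60 mm across, 46 mm tall, open below, 0.12 kg; z along its axis, upright. Right-hand thread: unscrews anticlockwise seen from above, rising 8 mm a turn, and is free after 1.4 to 1.55 turns from the start; turned the other way it jams. It stays where it is when let go. It can be gripped across any diameter
- tray: open metal parts tray, fixed, 160 mm (its x) x 140 mm (its y) outside, 28 mm high, walls and floor 4 mm thick; origin at the centre of its underside
There are look-alikes about, which are no part of the job. What is shaped like the part that bears cap_center but pink or red is not meant.

How it is judged:
By the outcome, as a careful person would: the job done as asked, in the order asked, and still so for the second after the job is handed in, with the robot touching nothing.
It also fails if it takes over 72 s, if anything falls off the work surface, if the arm or the gripper's body presses on something with over 40 N, if the wrist force passes 120 N, or if a joint passes its speed limit or range.

## Robot

A 6-joint arm with a two-finger parallel gripper is mounted at the origin on the work surface. World frame = base frame: x ahead of the robot, y to its left, z up, the work surface at z = 0. Lengths are in m, angles in rad, forces in N, time in s.
With the tool pointing down it reaches from about 0.375 to 0.975 m from the base axis. Payload 3.8 kg.
Tool frame: the origin (TCP) lies between the finger pads; the fingertips stand 17 mm ahead of it and the grasp point (between the pads) lies 2 mm behind it; z points along the fingers, y is the line along which they close (so a half turn about z gives the same grasp; the last joint's range is limited). The gripper opens to 85 mm and grips with 20 to 120 N. Pads are 22 mm wide; open, the fingers measure 114 mm over their backs; the gripper's body (76 mm by 85 mm) begins 54 mm behind the grasp point. The pads swing forward as they close: fully open they stand 13 mm farther back than shut.
Start: joints at [-1.218, 0.264, 1.604, -0, 1.274, -0.037], TCP at [0.256, -0.624, 0.248] pointing down, gripper open.
Joint ranges: [-2.63, 2.63], [-0.94, 2.18], [0.31, 2.57], [-1.31, 4.45], [0, 2.66], [-2.55, 2.55]. Speed limits (rad/s): [2.57, 2.57, 3.14, 3.14, 3.14, 3.14].

## Interface

Orientations are given as a rotation vector (axis times angle).
In Python, from workcell import bot gives the robot as it stands.
- The arm moves only by the tool play_rows, never from a script. Its argument "steps" is one flat list of numbers, 4 for each row, row after row: the shift along the tool's x, y, z in m, then the turn about the tool's z in rad. A call has 1 to 10 rows; each row is the pose to reach, as a shift and turn from the pose commanded when the call began, along the tool's axes at that moment; what a row does not reach only later rows make up. A row lasts 1/8 s, in which the tool goes at most 62.5 mm and 10.7 degrees, less where a joint would pass 70% of its speed; a pose out of reach is approached as far as the arm can. A call with a gripper value outside its range is refused whole. "jaw" is the closure in counts, from 0 (fully open) to 255 (shut), set as the call begins (left out, the last holds). The fingers move at their own pace and stop on an object; "grip_force" is the grip in N (left out, the last holds). Time passes only in rows, so rows that repeat a pose let the fingers close. It gives the time, the measured TCP pose, the force, the opening and the grip force at its end, in the units of the state.
- bot.read_state(): the state, without advancing time (a new reading comes with each control period).
- bot.read_camera(name): name is "side" or "top"; returns a dict with "pixels" (420x560x3 uint8, blue, green, red), "mtx" (3x3 intrinsics, pixels), "R" (3x3) and "t" (3): a world point X has camera coordinates R X + t. Camera axes: x right, y down, z forward; pixel columns grow to the right and rows downward; lengths in m; the calibration is good to about 2 mm. A picture is of the moment at which its call begins. There is no depth.
- bot.finish_job(): hands the job in; it is judged then, once.
The state is a dict: "time": time; "q": joint angles; "joint_vel": joint speeds; "joint_torque": joint torques, N m; "tool_pos": TCP position; "tcp_rot": TCP orientation; "wrist_force": force on the tool from outside, world axes, zero at the start; "torque": the same for the moment, N m; "width": opening from 0.0 (shut) to 1.0 (fully open); "grip_force": force on a finger pad.
Only numpy, scipy, OpenCV 4.12 (cv2) and the standard library are available. Lean on these libraries where they do the work, as an engineer would, in place of code of your own. Each camera call takes 0.05 s, during which the arm holds its last target. There are 200 camera calls.

## Working session

There is one attempt and no reset: what is moved stays moved. The work goes in short steps, Python scripts to look and compute and a tool call to move; the robot and the scene stay as the last step left them, time stands still between calls to the robot, and variables do not carry over. Pictures are saved under pics/ and viewed, at most 10 in all, crops included, and the job is handed in when it is done.

Besides the shell and the picture viewer there is one more tool, called as name(argument=value, ...) on one line, values as JSON. play_rows: Moves the arm, as the interface text tells. Its arguments: {"type":"object","properties":{"steps":{"type":"array"},"jaw":{"type":"number"},"grip_force":{"type":"number"}},"required":["steps"]}

```bash
mkdir -p pics; python3 - <<'E'
from workcell import bot
import cv2,pickle
for n in("top","side"):
    c=bot.read_camera(n); cv2.imwrite(f"pics/{n}0.png",c["pixels"]); pickle.dump(c,open(f"{n}.pkl","wb")); print(n,c["mtx"],c["R"],c["t"])
print(bot.read_state())
E
```

```text
top [[495.26308562   0.         287.03587977]
 [  0.         495.26308562 208.46441228]
 [  0.           0.           1.        ]] [[-0.02730488 -0.99960363 -0.00685726]
 [-0.98848094  0.02802133 -0.1487287 ]
 [ 0.1488619   0.00271725 -0.98885426]] [-2.91126793e-04  5.26090219e-01  1.16304734e+00]
side [[516.85130141   0.         281.27766238]
 [  0.         516.85130141 202.87722753]
 [  0.           0.           1.        ]] [[-0.97397724 -0.22610094 -0.01570636]
 [-0.12440629  0.59125883 -0.79682876]
 [ 0.18945026 -0.77413911 -0.60400102]] [0.48446389 0.17448898 0.97258179]
{'time': 0.1, 'q': array([-1.21791087e+00,  2.64728183e-01,  1.60527156e+00, -3.62458626e-06,
        1.27371947e+00, -3.69383148e-02]), 'joint_vel': array([-0.00033892, -0.00162815, -0.00050775, -0.00046932,  0.00182772,
       -0.00090662]), 'joint_torque': array([ 9.13492877e-04, -5.16706395e+01, -3.68589842e+01, -5.08160520e-05,
        6.20447725e-03, -5.98676181e-06]), 'tool_pos': array([ 0.25626627, -0.6237611 ,  0.24703413]), 'tcp_rot': array([-3.08004563e+00, -6.08058939e-01,  5.30521185e-04]), 'wrist_force': array([ 0.04206869, -0.21025785,  0.39237133]), 'torque': array([ 0.01290506, -0.01117207, -0.00489595]), 'grip_force': 0.0, 'width': 0.9997107413960935}
```

View pics/top0.png

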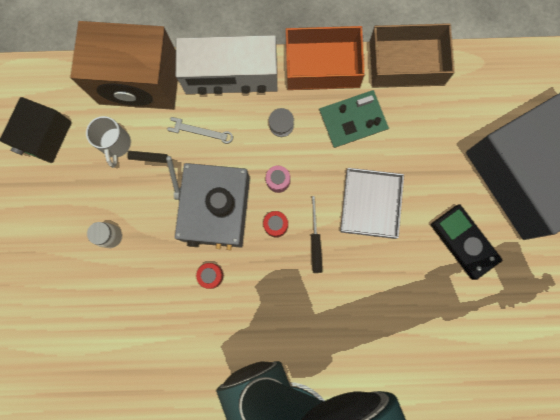

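View pics/side0.png

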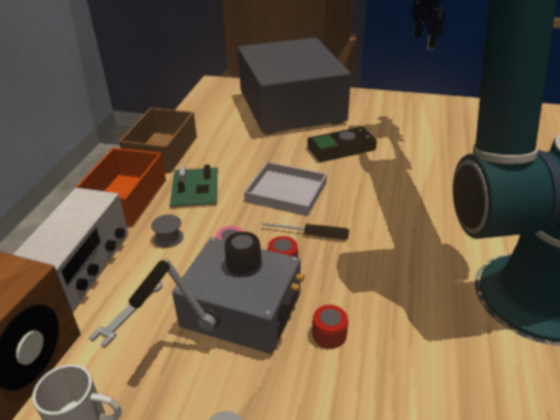

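The top view shows the unit at about (212,205), the black cap at (219,202), the lever handle at (148,156) and the tray at (372,203). Candidates for the cap:
- black cap on the unit, (219,202)
- red caps, (209,275) and (276,223)
- pink cap, (278,178)
- grey knob, (281,122)

I choose the black one on the unit, and check it in close crops.

```bash
python3 - <<'E'
import cv2
a=cv2.imread("pics/top0.png")[140:260,120:260]; b=cv2.imread("pics/side0.png")[215:355,120:320]
cv2.imwrite("pics/c1.png",cv2.resize(a,None,fx=5,fy=5,interpolation=2)); cv2.imwrite("pics/c2.png",cv2.resize(b,None,fx=4,fy=4,interpolation=2))
E
```

```text
(no output)
```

View pics/c1.png

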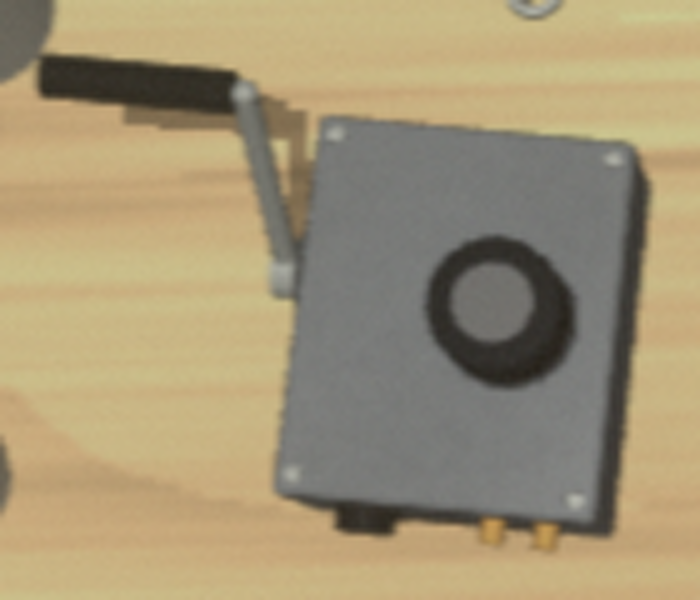

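View pics/c2.png

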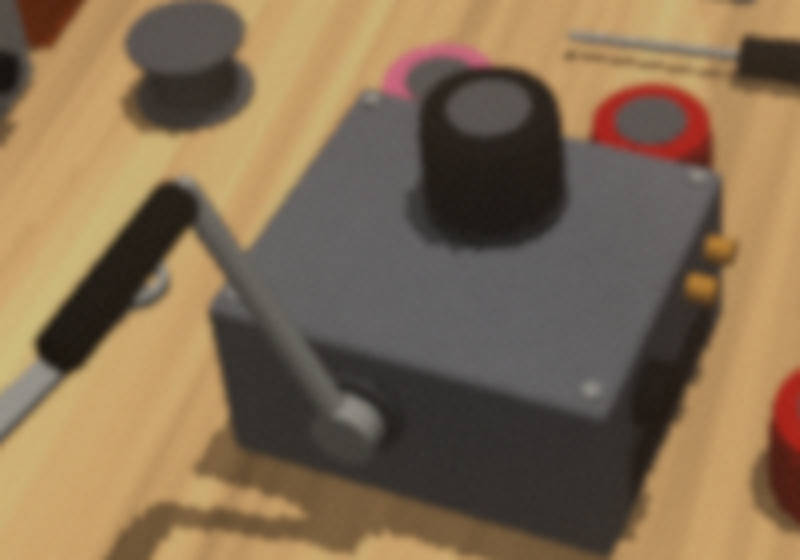

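The crops confirm the choice: black cap with a grey top disc at c1 (492,302) and c2 (489,107). The handle runs from (40,76) to (240,95) in c1 and from (58,345) to (180,190) in c2. Next I work out the positions.

```bash
cat > h.py <<'E'
import numpy as np,pickle,cv2
from scipy.spatial.transform import Rotation as Ro
C={n:pickle.load(open(n+".pkl","rb")) for n in("top","side")}
def ray(n,p):
    c=C[n]; d=c["R"].T@np.linalg.inv(c["mtx"])@[p[0],p[1],1]; return -c["R"].T@c["t"],d
def atz(n,p,z):
    o,d=ray(n,p); return o+d*(z-o[2])/d[2]
def tri(p,q):
    c,s=C["top"],C["side"]
    X=cv2.triangulatePoints(*[k["mtx"]@np.c_[k["R"],k["t"]] for k in(c,s)],np.array(p,float).reshape(2,1),np.array(q,float).reshape(2,1)); return X[:3,0]/X[3,0]
t1=lambda u,v:(119.6+u/5,139.6+v/5)
s1=lambda u,v:(119.6+u/4,214.6+v/4)
E
python3 - <<'E'
from h import *
np.set_printoptions(precision=4,suppress=True)
print("cap tri",tri(t1(492,302),s1(489,107)),atz("top",t1(492,302),.152),atz("side",s1(489,107),.152))
K=[atz("top",t1(*p),.1) for p in((322,117),(633,143),(597,522),(278,492))]
print("case",np.array(K),np.mean(K,0))
for a,b in((0,1),(3,2),(3,0),(2,1)): d=K[b]-K[a]; print(np.linalg.norm(d),np.degrees(np.arctan2(d[1],d[0])))
h=[tri(t1(140,85),s1(118,270)),atz("top",t1(140,85),.182),atz("side",s1(118,270),.182)]
print("handle",h, atz("top",t1(42,76),.182),atz("top",t1(238,93),.182))
print("hinge side",atz("top",t1(284,278),.065),atz("side",s1(350,425),.065))
T=[atz("top",p,.028) for p in((346,170),(402,172),(398,237),(341,233))]
print("tray",np.array(T),np.mean(T,0))
E
```

```text
cap tri [0.5317 0.136  0.1552] [0.5321 0.1365 0.152 ] [0.533  0.1326 0.152 ]
case [[0.6311 0.2229 0.1   ]
 [0.6144 0.0776 0.1   ]
 [0.4379 0.0967 0.1   ]
 [0.4557 0.2424 0.1   ]] [0.5348 0.1599 0.1   ]
0.1463146249054133 -96.54005129606047
0.14685876102828638 -96.9589960154511
0.17647043423950973 -6.344620837227918
0.1775468978256097 -6.171473468784208
handle [array([0.627 , 0.284 , 0.1855]), array([0.627 , 0.2847, 0.182 ]), array([0.63  , 0.2809, 0.182 ])] [0.6323 0.3275 0.182 ] [0.6222 0.242  0.182 ]
hinge side [0.5615 0.2483 0.065 ] [0.5662 0.2412 0.065 ]
tray [[ 0.6198 -0.1636  0.028 ]
 [ 0.6107 -0.3017  0.028 ]
 [ 0.45   -0.2821  0.028 ]
 [ 0.4636 -0.1444  0.028 ]] [ 0.536  -0.2229  0.028 ]
```

play_rows(steps=[0.02,-0.02,-0.01,-0.1,0.05,-0.05,-0.02,-0.2,0.09,-0.09,-0.03,-0.32,0.13,-0.13,-0.04,-0.44,0.17,-0.17,-0.04,-0.55,0.21,-0.21,-0.04,-0.66,0.25,-0.25,-0.04,-0.77,0.29,-0.29,-0.04,-0.88,0.33,-0.33,-0.04,-0.98,0.36,-0.37,-0.04,-1.068], jaw=0, grip_force=40)

```text
time: 1.35
tool_pos: [0.4492, -0.1433, 0.288]
tcp_rot: [-2.339, -2.096, -0.0]
wrist_force: [-0.1, 0.1, 0.1]
width: 1.003
grip_force: 0.0
```

```bash
cat > go.py <<'E'
# usage: go.py x y z yaw_of_tool_y  -> shift in tool axes + turn, from the measured pose
import sys; from workcell import bot; from h import *
np.set_printoptions(precision=4,suppress=True)
s=bot.read_state(); R=Ro.from_rotvec(s["tcp_rot"]).as_matrix()
yaw=np.arctan2(R[1,1],R[0,1]); print("t",s["time"],"pos",s["tool_pos"],"yaw",round(yaw,4),"tilt",R[2,:2],"q6",s["q"][5],"F",s["wrist_force"],"M",s["torque"],"w",round(s["width"],3),"gf",s["grip_force"])
a=list(map(float,sys.argv[1:]))
if a: print("shift",R.T@(np.array(a[:3])-s["tool_pos"]),"turn",-((a[3]-yaw+np.pi)%(2*np.pi)-np.pi) if len(a)>3 else "")
E
python3 go.py .627 .284 .26 -0.113
```

```text
t 1.35 pos [ 0.4492 -0.1433  0.288 ] yaw -0.1095 tilt [ 0.0002 -0.0001] q6 -0.25235634982140726 F [-0.1024  0.1352  0.0554] M [-0.009  -0.0541  0.0287] w 1.003 gf 0.0
shift [0.4442 0.13   0.0281] turn 0.0035326797987362824
```

play_rows(steps=[0.05,0.015,0,0,0.1,0.03,0,0,0.15,0.045,0,0,0.2,0.06,0,0,0.25,0.075,0,0,0.3,0.09,0.005,0,0.35,0.105,0.01,0,0.4,0.12,0.02,0,0.435,0.128,0.025,0,0.444,0.13,0.028,0])

```text
time: 2.6
tool_pos: [0.6279, 0.2832, 0.2586]
tcp_rot: [-2.34, -2.095, 0.003]
wrist_force: [-0.7, -0.1, -0.2]
width: 1.006
grip_force: 0.0
```

```bash
python3 go.py .627 .284 .182 -0.113; python3 - <<'E'
from workcell import bot
import cv2
c=bot.read_camera("side")["pixels"][150:330,40:280]; d=bot.read_camera("top")["pixels"][90:230,80:270]
cv2.imwrite("pics/h1.png",cv2.hconcat([cv2.resize(c,(400,300)),cv2.resize(d,(400,300))]))
E
```

```text
t 2.6 pos [0.6279 0.2832 0.2586] yaw -0.1107 tilt [-0.0008 -0.0019] q6 0.498017032173609 F [-0.713  -0.0708 -0.1915] M [ 0.0065  0.0077 -0.0308] w 1.006 gf 0.0
shift [ 0.0008 -0.0008  0.0766] turn 0.0023219199407509272
```

View pics/h1.png

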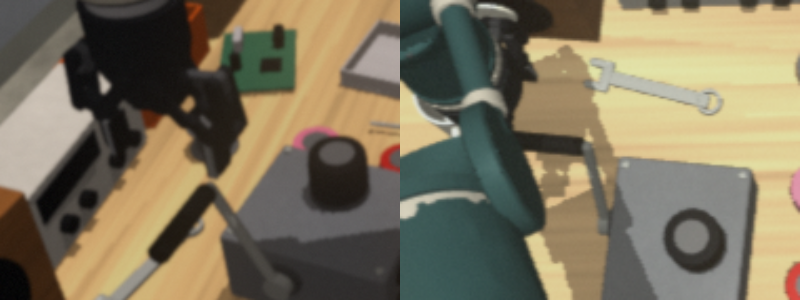

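The fingers straddle the handle, which sits near (185,235) in the side half. Next I descend and close.

play_rows(steps=[0.001,-0.001,0.02,0,0.001,-0.001,0.04,0,0.001,-0.001,0.06,0,0.001,-0.001,0.072,0,0.001,-0.001,0.077,0,0.001,-0.001,0.077,0])

```text
time: 3.45
tool_pos: [0.6273, 0.2823, 0.1831]
tcp_rot: [-2.343, -2.092, 0.0]
wrist_force: [-0.3, 0.5, 0.2]
width: 1.004
grip_force: 0.0
```

play_rows(steps=[0,0,0,0,0,0,0,0,0,0,0,0,0,0,0,0,0,0,0,0,0,0,0,0,0,0,0,0], jaw=255, grip_force=40)

```text
time: 4.32
tool_pos: [0.6279, 0.2824, 0.1838]
tcp_rot: [2.343, 2.092, 0.002]
wrist_force: [4.0, -0.0, 2.2]
width: 0.221
grip_force: 39.2
```

```bash
python3 go.py; python3 - <<'E'
from workcell import bot
import cv2
c=bot.read_camera("side")["pixels"][190:330,60:280]
cv2.imwrite("pics/h2.png",cv2.resize(c,(660,420),interpolation=2))
E
```

```text
t 4.325 pos [0.6279 0.2824 0.1838] yaw -0.1132 tilt [0.0006 0.0015] q6 0.49974512974317964 F [ 4.0148 -0.044   2.1673] M [-0.0118 -0.4824 -0.0936] w 0.221 gf 39.18894946575165
```

View pics/h2.png

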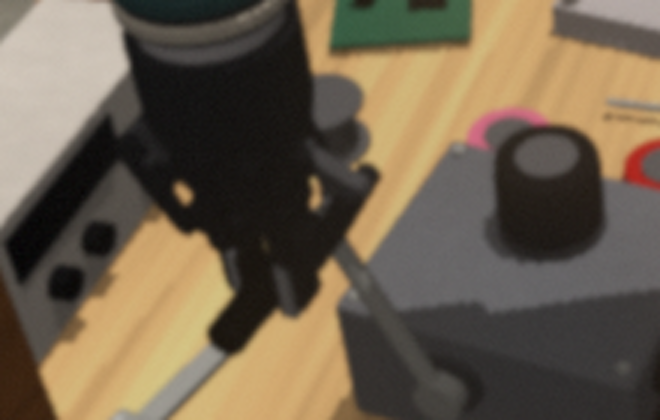

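The fingers hold the handle, at about (270,300) in the crop. The measured width of 18.8 mm fits the 20 mm bar. Now I pull it along its arc.

play_rows(steps=[0,-0.006,-0.0027,0,0,-0.018,-0.007,0,0,-0.0307,-0.0103,0,0,-0.0436,-0.0123,0,0,-0.0565,-0.013,0,0,-0.0695,-0.0123,0,0,-0.0823,-0.0103,0,0,-0.095,-0.007,0,0,-0.106,-0.003,0,0,-0.1131,0,0])

```text
time: 5.62
tool_pos: [0.5188, 0.2959, 0.187]
tcp_rot: [2.339, 2.09, 0.016]
wrist_force: [6.9, -1.5, 9.7]
width: 0.214
grip_force: 42.3
```

```bash
python3 go.py
```

```text
t 5.625 pos [0.5188 0.2959 0.187 ] yaw -0.1126 tilt [0.004  0.0103] q6 0.5917237354720357 F [ 6.8526 -1.5416  9.7005] M [-0.4652 -1.5678 -0.0959] w 0.214 gf 42.32851266860962
```

play_rows(steps=[0,-0.004,0,0,0,-0.008,0.001,0,0,-0.012,0.002,0,0,-0.015,0.003,0,0,-0.018,0.004,0,0,-0.018,0.004,0])

```text
time: 6.38
tool_pos: [0.5042, 0.2976, 0.1809]
tcp_rot: [2.336, 2.087, 0.022]
wrist_force: [22.5, 0.1, -7.8]
width: 0.219
grip_force: 39.6
```

```bash
python3 go.py
```

```text
t 6.375 pos [0.5042 0.2976 0.1809] yaw -0.1124 tilt [0.0045 0.016 ] q6 0.6087869453773119 F [22.5326  0.1037 -7.8018] M [-0.0266 -3.678  -0.0628] w 0.219 gf 39.63618814945221
```

The force rise to 23 N at a measured angle of 1.0 rad shows the lever is on its end stop. Now I ease it back slowly.

play_rows(steps=[0,0.009,-0.003,0,0,0.017,-0.006,0,0,0.0239,-0.0087,0,0,0.03,-0.0111,0,0,0.0361,-0.0131,0,0,0.0424,-0.0149,0,0,0.0487,-0.0164,0,0,0.0551,-0.0175,0,0,0.0616,-0.0183,0,0,0.0681,-0.0188,0])

```text
time: 7.62
tool_pos: [0.5645, 0.2895, 0.1976]
tcp_rot: [-2.343, -2.092, 0.001]
wrist_force: [-0.1, 5.1, 2.7]
width: 0.22
grip_force: 43.3
```

```bash
python3 go.py .6279 .2824 .1838
```

```text
t 7.625 pos [0.5645 0.2895 0.1976] yaw -0.1128 tilt [ 0.     -0.0011] q6 0.5469236096891228 F [-0.1282  5.0979  2.7296] M [ 0.8078  0.6777 -0.1102] w 0.22 gf 43.262014389038086
shift [0.     0.0638 0.0137] turn
```

play_rows(steps=[0,0.0065,0,0,0,0.013,0,0,0,0.0195,0.0005,0,0,0.0259,0.0013,0,0,0.0323,0.0025,0,0,0.0386,0.004,0,0,0.0449,0.0057,0,0,0.0511,0.0078,0,0,0.0571,0.0102,0,0,0.061,0.012,0])

```text
time: 8.88
tool_pos: [0.6255, 0.2818, 0.1855]
tcp_rot: [2.343, 2.092, -0.002]
wrist_force: [-1.1, -3.7, 1.9]
width: 0.216
grip_force: 44.0
```

```bash
python3 go.py .6279 .2824 .1838
```

```text
t 8.875 pos [0.6255 0.2818 0.1855] yaw -0.1132 tilt [-0.0013 -0.0005] q6 0.5009466681017949 F [-1.0624 -3.7308  1.8591] M [-0.4167  0.862  -0.1575] w 0.216 gf 44.0013724565506
shift [0.0009 0.0023 0.0017] turn
```

play_rows(steps=[0,0.001,0.0005,0,0,0.002,0.001,0,0,0.003,0.0015,0,0,0.004,0.002,0,0,0.005,0.0025,0,0,0.006,0.003,0,0,0.006,0.003,0])

```text
time: 9.75
tool_pos: [0.6292, 0.2814, 0.184]
tcp_rot: [-2.342, -2.092, 0.006]
wrist_force: [-9.7, -5.1, 7.7]
width: 0.215
grip_force: 44.4
```

```bash
python3 go.py .6279 .2824 .1838
```

```text
t 9.75 pos [0.6292 0.2814 0.184 ] yaw -0.1127 tilt [-0.0018 -0.004 ] q6 0.49676388815183237 F [-9.6743 -5.0542  7.6775] M [-0.8265  1.9909 -0.0971] w 0.215 gf 44.42506670951843
shift [ 0.0009 -0.0014  0.0002] turn
```

The lever is back on its rest stop, with the force reversed. I relax the push, open and lift away.

play_rows(steps=[0,-0.002,-0.001,0,0,-0.002,-0.001,0])

```text
time: 10.0
tool_pos: [0.6286, 0.2814, 0.1843]
tcp_rot: [2.343, 2.093, -0.002]
wrist_force: [-4.2, -5.4, 3.6]
width: 0.213
grip_force: 43.9
```

play_rows(steps=[0,0,0,0,0,0,0,0,0,0,0,0,0,0,0,0,0,0,0,0,0,0,-0.02,0,0,0,-0.05,0,0,0,-0.08,0], jaw=0)

```text
time: 11.0
tool_pos: [0.6295, 0.2822, 0.2665]
tcp_rot: [2.343, 2.092, 0.002]
wrist_force: [0.6, 0.2, 0.3]
width: 1.002
grip_force: 0.0
```

```bash
python3 go.py .532 .135 .23 -1.7
```

```text
t 11.0 pos [0.6295 0.2822 0.2665] yaw -0.1131 tilt [0.0007 0.0011] q6 0.49831507637583394 F [0.5727 0.1919 0.3331] M [ 0.0306 -0.0185 -0.0089] w 1.002 gf 0.0
shift [-0.1573 -0.0803  0.0363] turn 1.586907579788964
```

play_rows(steps=[-0.02,-0.01,0,0.17,-0.04,-0.02,0,0.35,-0.06,-0.03,0.005,0.53,-0.08,-0.04,0.01,0.71,-0.1,-0.05,0.015,0.89,-0.12,-0.06,0.02,1.07,-0.14,-0.07,0.025,1.25,-0.1573,-0.0803,0.027,1.43,-0.1573,-0.0803,0.027,1.61,-0.1573,-0.0803,0.027,1.79])

```text
time: 12.25
tool_pos: [0.5322, 0.1346, 0.239]
tcp_rot: [-3.096, 0.529, -0.004]
wrist_force: [0.2, 1.0, 0.0]
width: 1.001
grip_force: 0.0
```

```bash
python3 go.py .532 .135 .137 -2.19; python3 - <<'E'
from workcell import bot
import cv2
c=bot.read_camera("side")["pixels"][150:330,150:350]; d=bot.read_camera("top")["pixels"][120:260,120:275]
cv2.imwrite("pics/k1.png",cv2.hconcat([cv2.resize(c,(400,360),interpolation=2),cv2.resize(d,(400,360),interpolation=2)]))
E
```

```text
t 12.25 pos [0.5322 0.1346 0.239 ] yaw -1.9094 tilt [ 0.0021 -0.0013] q6 2.1118019302661675 F [0.1557 0.966  0.0478] M [-0.0367 -0.0075  0.0256] w 1.001 gf 0.0
shift [-0.0005 -0.0002  0.102 ] turn 0.2805538019591012
```

View pics/k1.png

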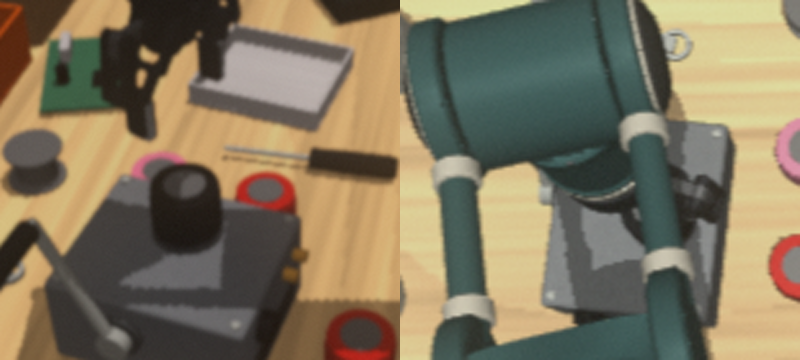

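The gripper is centred over the cap, which is at (185,205) in the side half. I descend to grip height.

play_rows(steps=[0,0,0.02,0.14,0,0,0.045,0.28,0,0,0.07,0.28,0,0,0.09,0.28,0,0,0.1,0.28,0,0,0.106,0.28,0,0,0.106,0.28])

```text
time: 13.22
tool_pos: [0.532, 0.1349, 0.1314]
tcp_rot: [-2.996, 0.946, -0.001]
wrist_force: [0.5, 0.2, 0.3]
width: 1.002
grip_force: 0.0
```

play_rows(steps=[0,0,0,0,0,0,0,0,0,0,0,0,0,0,0,0,0,0,0,0], jaw=255, grip_force=30)

```text
time: 13.85
tool_pos: [0.5325, 0.135, 0.1323]
tcp_rot: [-2.995, 0.946, -0.003]
wrist_force: [-0.3, 1.0, 6.2]
width: 0.698
grip_force: 33.1
```

```bash
python3 go.py
```

```text
t 13.85 pos [0.5325 0.135  0.1323] yaw -2.1829 tilt [ 0.0013 -0.0014] q6 2.3858355709662704 F [-0.3386  0.9515  6.1542] M [-0.083   0.12   -0.0162] w 0.698 gf 33.11233235523105
```

play_rows(steps=[0,0,-0.0001,-0.08,0,0,-0.0003,-0.2,0,0,-0.0004,-0.32,0,0,-0.0006,-0.45,0,0,-0.0007,-0.58,0,0,-0.0009,-0.72,0,0,-0.0011,-0.86,0,0,-0.0013,-1.0,0,0,-0.0015,-1.14,0,0,-0.0016,-1.28], grip_force=40)

```text
time: 15.1
tool_pos: [0.532, 0.1348, 0.1329]
tcp_rot: [2.966, 1.036, 0.001]
wrist_force: [-0.3, -0.3, 1.7]
width: 0.7
grip_force: 42.7
```

```bash
python3 go.py
```

```text
t 15.1 pos [0.532  0.1348 0.1329] yaw -0.8985 tilt [0.0006 0.0004] q6 1.1013868387307892 F [-0.2835 -0.3101  1.743 ] M [-0.0851 -0.0402 -0.0909] w 0.7 gf 42.71347218687879
```

Torque is low and there is no slip. I continue the stroke.

play_rows(steps=[0,0,-0.0002,-0.15,0,0,-0.0004,-0.32,0,0,-0.0006,-0.49,0,0,-0.0008,-0.66,0,0,-0.001,-0.83,0,0,-0.0013,-1.0,0,0,-0.0015,-1.17,0,0,-0.0017,-1.34,0,0,-0.0019,-1.51,0,0,-0.0021,-1.68])

```text
time: 16.35
tool_pos: [0.5326, 0.1346, 0.1351]
tcp_rot: [1.206, 2.899, 0.001]
wrist_force: [2.1, -1.9, 0.8]
width: 0.698
grip_force: 42.8
```

play_rows(steps=[0,0,-0.0002,-0.17,0,0,-0.0004,-0.34,0,0,-0.0006,-0.51,0,0,-0.0008,-0.68,0,0,-0.001,-0.85,0,0,-0.0013,-1.02,0,0,-0.0015,-1.19,0,0,-0.0017,-1.36,0,0,-0.002,-1.53,0,0,-0.0023,-1.8])

```text
time: 17.6
tool_pos: [0.5324, 0.1349, 0.1373]
tcp_rot: [-1.407, 2.807, -0.001]
wrist_force: [1.6, -0.6, 0.5]
width: 0.7
grip_force: 43.0
```

```bash
python3 go.py
```

```text
t 17.6 pos [0.5324 0.1349 0.1373] yaw 2.5004 tilt [-0.0013 -0.0012] q6 -2.297573054520825 F [ 1.6119 -0.6092  0.4559] M [-0.0096 -0.2036 -0.0501] w 0.7 gf 42.96377839607885
```

play_rows(steps=[0,0,0,0,0,0,0,0,0,0,0,0,0,0,0,0,0,0,0,0.15,0,0,0,0.33,0,0,0,0.51,0,0,0,0.69,0,0,0,0.87,0,0,0,1.05], jaw=0)

```text
time: 18.85
tool_pos: [0.5317, 0.1348, 0.137]
tcp_rot: [-0.209, -3.135, 0.0]
wrist_force: [0.7, -0.2, 0.9]
width: 1.003
grip_force: 0.0
```

play_rows(steps=[0,0,0,0.18,0,0,0,0.36,0,0,0,0.54,0,0,0,0.72,0,0,0,0.9,0,0,0,1.08,0,0,0,1.26,0,0,0,1.44,0,0,0,1.62,0,0,0,1.8])

```text
time: 20.1
tool_pos: [0.5316, 0.1348, 0.1371]
tcp_rot: [-2.585, -1.785, 0.0]
wrist_force: [-0.2, -0.4, 0.1]
width: 1.002
grip_force: 0.0
```

play_rows(steps=[0,0,0,0.18,0,0,0,0.36,0,0,0,0.54,0,0,0,0.72,0,0,0,0.9,0,0,0,1.08,0,0,0,1.26,0,0,0,1.44,0,0,0,1.62,0,0,0,1.8])

```text
time: 21.35
tool_pos: [0.5316, 0.1348, 0.137]
tcp_rot: [3.005, -0.915, -0.0]
wrist_force: [0.2, 0.3, -0.3]
width: 0.997
grip_force: 0.0
```

```bash
python3 go.py .5322 .135 .1375
```

```text
t 21.35 pos [0.5316 0.1348 0.137 ] yaw -2.1621 tilt [-0.0001  0.0001] q6 2.3650380245072404 F [ 0.2104  0.2589 -0.2517] M [-0.036   0.0325  0.0101] w 0.997 gf 0.0
shift [ 0.0004 -0.0005 -0.0005] turn
```

play_rows(steps=[0,0,0,0,0,0,0,0,0,0,0,0,0,0,0,0,0,0,0,0,0,0,-0.0001,-0.08,0,0,-0.0003,-0.22,0,0,-0.0005,-0.38,0,0,-0.0007,-0.55,0,0,-0.0009,-0.72], jaw=255, grip_force=40)

```text
time: 22.6
tool_pos: [0.5318, 0.1345, 0.1383]
tcp_rot: [3.133, 0.221, 0.0]
wrist_force: [0.1, -1.4, 2.8]
width: 0.7
grip_force: 43.0
```

play_rows(steps=[0,0,-0.0002,-0.17,0,0,-0.0004,-0.34,0,0,-0.0006,-0.51,0,0,-0.0008,-0.68,0,0,-0.001,-0.85,0,0,-0.0013,-1.02,0,0,-0.0015,-1.19,0,0,-0.0017,-1.36,0,0,-0.002,-1.53,0,0,-0.0022,-1.7])

```text
time: 23.85
tool_pos: [0.5323, 0.1342, 0.1406]
tcp_rot: [1.901, 2.499, 0.0]
wrist_force: [1.5, -0.7, 1.8]
width: 0.702
grip_force: 42.9
```

play_rows(steps=[0,0,-0.0002,-0.17,0,0,-0.0004,-0.34,0,0,-0.0006,-0.51,0,0,-0.0008,-0.68,0,0,-0.001,-0.85,0,0,-0.0013,-1.02,0,0,-0.0015,-1.19,0,0,-0.0017,-1.36,0,0,-0.002,-1.53,0,0,-0.0022,-1.7])

```text
time: 25.1
tool_pos: [0.5325, 0.1349, 0.1427]
tcp_rot: [-0.623, 3.077, -0.0]
wrist_force: [2.0, 0.0, 1.0]
width: 0.702
grip_force: 42.8
```

```bash
python3 go.py
```

```text
t 25.1 pos [0.5325 0.1349 0.1427] yaw 1.9701 tilt [-0.0018 -0.0005] q6 -1.767283117997147 F [1.9883 0.0425 1.0449] M [ 0.1126 -0.3099 -0.055 ] w 0.702 gf 42.843404514715075
```

play_rows(steps=[0,0,-0.0002,-0.13,0,0,-0.0004,-0.28,0,0,-0.0006,-0.42,0,0,-0.0007,-0.54,0,0,-0.0008,-0.66,0,0,-0.0008,-0.66])

```text
time: 25.85
tool_pos: [0.5321, 0.1349, 0.1435]
tcp_rot: [-1.578, 2.716, -0.0]
wrist_force: [1.5, 1.6, 2.6]
width: 0.7
grip_force: 43.0
```

```bash
python3 go.py
```

```text
t 25.85 pos [0.5321 0.1349 0.1435] yaw 2.6235 tilt [-0.0005 -0.0006] q6 -2.4206054776081247 F [1.476  1.6444 2.5721] M [ 0.2029 -0.0881  0.0989] w 0.7 gf 43.00297535955906
```

play_rows(steps=[0,0,-0.0005,0,0,0,-0.001,0,0,0,-0.0015,0,0,0,-0.002,0,0,0,-0.002,0])

```text
time: 26.48
tool_pos: [0.5319, 0.1349, 0.1447]
tcp_rot: [-1.579, 2.716, -0.0]
wrist_force: [4.6, 1.8, -4.9]
width: 0.697
grip_force: 43.9
```

```bash
python3 go.py
```

```text
t 26.475 pos [0.5319 0.1349 0.1447] yaw 2.6239 tilt [-0.0004 -0.0003] q6 -2.4210301146648825 F [ 4.6     1.7963 -4.9312] M [ 0.3407 -0.7906  0.0265] w 0.697 gf 43.88945139187854
```

It is still threaded: the lift meets 5 N. I relax, regrip and turn a little more.

play_rows(steps=[0,0,0.0015,0,0,0,0.0015,0])

```text
time: 26.72
tool_pos: [0.532, 0.1349, 0.1438]
tcp_rot: [-1.579, 2.715, -0.0]
wrist_force: [3.3, 2.2, -0.4]
width: 0.698
grip_force: 44.2
```

play_rows(steps=[0,0,0,0,0,0,0,0,0,0,0,0,0,0,0,0,0,0,0,0.15,0,0,0,0.33,0,0,0,0.51,0,0,0,0.69,0,0,0,0.87,0,0,0,1.05], jaw=0)

```text
time: 27.98
tool_pos: [0.5316, 0.1348, 0.1437]
tcp_rot: [-0.004, -3.141, 0.0]
wrist_force: [0.9, 0.4, -0.7]
width: 0.999
grip_force: 0.0
```

play_rows(steps=[0,0,0,0,0,0,0,0,0,0,0,0,0,0,0,0,0,0,0,0,0,0,-0.0001,-0.08,0,0,-0.0003,-0.2,0,0,-0.0004,-0.34,0,0,-0.0006,-0.45,0,0,-0.0006,-0.5], jaw=255)

```text
time: 29.22
tool_pos: [0.5318, 0.1345, 0.1446]
tcp_rot: [-0.786, 3.042, -0.001]
wrist_force: [-0.4, -1.4, 1.9]
width: 0.694
grip_force: 43.0
```

```bash
python3 go.py
```

```text
t 29.225 pos [0.5318 0.1345 0.1446] yaw 2.0768 tilt [ 0.0001 -0.0006] q6 -1.8738238902972113 F [-0.3799 -1.3783  1.9294] M [-0.1379  0.0263 -0.0312] w 0.694 gf 42.98908957603999
```

play_rows(steps=[0,0,-0.0005,0,0,0,-0.001,0,0,0,-0.0015,0,0,0,-0.002,0,0,0,-0.002,0])

```text
time: 29.85
tool_pos: [0.5317, 0.1348, 0.1461]
tcp_rot: [0.783, -3.042, -0.0]
wrist_force: [1.7, -0.5, -2.3]
width: 0.697
grip_force: 43.4
```

```bash
python3 go.py
```

```text
t 29.85 pos [0.5317 0.1348 0.1461] yaw 2.0744 tilt [0.0001 0.    ] q6 -1.8714673276670903 F [ 1.6539 -0.5079 -2.3092] M [-0.0207 -0.2918  0.0395] w 0.697 gf 43.44325940368435
```

play_rows(steps=[0,0,-0.0005,-0.07,0,0,-0.001,-0.14,0,0,-0.0015,-0.2,0,0,-0.003,-0.2,0,0,-0.004,-0.2,0,0,-0.005,-0.2,0,0,-0.005,-0.2])

```text
time: 30.72
tool_pos: [0.5318, 0.1348, 0.1515]
tcp_rot: [-1.082, 2.949, -0.0]
wrist_force: [1.5, -1.1, -1.5]
width: 0.697
grip_force: 43.5
```

```bash
python3 go.py
```

```text
t 30.725 pos [0.5318 0.1348 0.1515] yaw 2.2742 tilt [-0.0002 -0.0002] q6 -2.0712780270370423 F [ 1.4792 -1.1003 -1.5138] M [-0.1502 -0.353   0.0358] w 0.697 gf 43.52199900884443
```

The cap is free; the arm carries only its weight. I lift it clear and carry it to the tray.

play_rows(steps=[0,0,-0.02,0,0,0,-0.045,0,0,0,-0.065,0.15,0.02,-0.025,-0.07,0.32,0.05,-0.06,-0.07,0.49,0.085,-0.103,-0.07,0.66,0.12,-0.145,-0.07,0.83,0.155,-0.187,-0.07,1.0,0.19,-0.23,-0.07,1.17,0.22,-0.265,-0.07,1.34])

```text
time: 31.98
tool_pos: [0.5347, -0.211, 0.2212]
tcp_rot: [-0.992, -2.979, -0.001]
wrist_force: [1.0, 0.7, -2.6]
width: 0.695
grip_force: 46.6
```

```bash
python3 go.py .536 -.223 .12 -.122
```

```text
t 31.975 pos [ 0.5347 -0.211   0.2212] yaw 0.9279 tilt [0.0014 0.0003] q6 -1.3477209361200637 F [ 1.0068  0.6587 -2.5523] M [ 0.0093 -0.0055  0.015 ] w 0.695 gf 46.5910627941048
shift [-0.0083 -0.0088  0.1012] turn 1.0498860158481005
```

play_rows(steps=[-0.003,-0.003,0,0.15,-0.006,-0.006,0.01,0.32,-0.008,-0.009,0.025,0.49,-0.008,-0.009,0.045,0.66,-0.008,-0.009,0.065,0.83,-0.008,-0.009,0.085,0.97,-0.008,-0.009,0.1,1.05,-0.008,-0.009,0.105,1.05,-0.008,-0.009,0.105,1.05])

```text
time: 33.1
tool_pos: [0.5362, -0.2212, 0.1161]
tcp_rot: [-2.344, -2.09, 0.0]
wrist_force: [0.2, 0.2, -1.2]
width: 0.694
grip_force: 46.6
```

```bash
python3 go.py .536 -.223 .03 -.122; python3 - <<'E'
from workcell import bot
import cv2
c=bot.read_camera("side")["pixels"][100:300,170:370]; d=bot.read_camera("top")["pixels"][130:270,310:450]
cv2.imwrite("pics/p1.png",cv2.hconcat([cv2.resize(c,(400,400),interpolation=2),cv2.resize(d,(400,400),interpolation=2)]))
E
```

```text
t 33.1 pos [ 0.5362 -0.2212  0.1161] yaw -0.1142 tilt [ 0.0006 -0.0011] q6 -0.3203281761518172 F [ 0.2049  0.1578 -1.2041] M [-0.0149 -0.0066 -0.0297] w 0.694 gf 46.57459717789607
shift [-0.0018  0.0001  0.0861] turn 0.00777534209865971
```

View pics/p1.png

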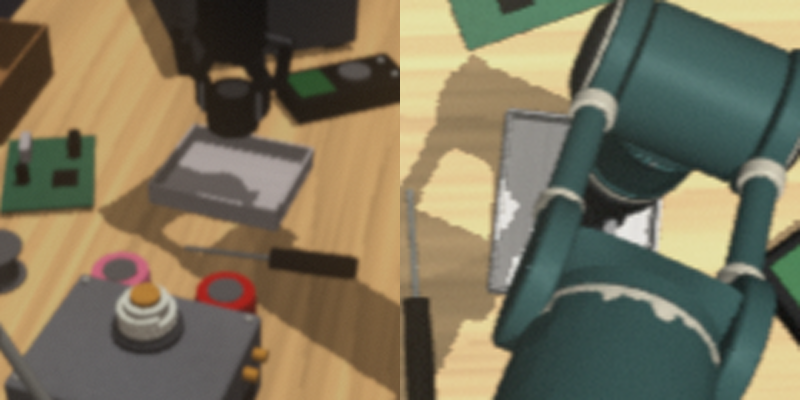

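The neck is bare (white threads and brass end at (150,305)) and the cap hangs over the tray. I lower it gently.

play_rows(steps=[-0.002,0,0.015,0,-0.002,0,0.035,0,-0.002,0,0.055,0,-0.002,0,0.068,0,-0.002,0,0.076,0,-0.002,0,0.079,0,-0.002,0,0.081,0,-0.002,0,0.082,0,-0.002,0,0.082,0])

```text
time: 34.33
tool_pos: [0.5366, -0.2237, 0.0348]
tcp_rot: [2.345, 2.089, 0.001]
wrist_force: [0.1, 0.1, -1.7]
width: 0.694
grip_force: 46.6
```

play_rows(steps=[0,0,0.0005,0,0,0,0.001,0,0,0,0.0015,0,0,0,0.002,0,0,0,0.002,0])

```text
time: 34.95
tool_pos: [0.5362, -0.2235, 0.0322]
tcp_rot: [-2.346, -2.089, 0.0]
wrist_force: [0.3, -0.2, -1.9]
width: 0.689
grip_force: 46.6
```

```bash
python3 go.py
```

```text
t 34.95 pos [ 0.5362 -0.2235  0.0322] yaw -0.1155 tilt [ 0.0001 -0.0002] q6 -0.32232028219026204 F [ 0.281  -0.1973 -1.9012] M [ 0.038  -0.0491 -0.003 ] w 0.689 gf 46.58946382089198
```

Not in contact yet, so I continue in 0.5 mm steps.

play_rows(steps=[0,0,0.0005,0,0,0,0.001,0,0,0,0.0015,0,0,0,0.002,0,0,0,0.002,0])

```text
time: 35.58
tool_pos: [0.5363, -0.2236, 0.0311]
tcp_rot: [-2.346, -2.089, 0.0]
wrist_force: [-2.6, 0.2, 5.2]
width: 0.693
grip_force: 47.3
```

```bash
python3 go.py
```

```text
t 35.575 pos [ 0.5363 -0.2236  0.0311] yaw -0.1155 tilt [-0.     -0.0002] q6 -0.32229427962921275 F [-2.6327  0.1936  5.2266] M [0.1896 0.5165 0.0443] w 0.693 gf 47.338593364547705
```

The cap is on the tray floor. I open and retreat upward.

play_rows(steps=[0,0,-0.0005,0,0,0,-0.0005,0,0,0,-0.0005,0,0,0,-0.0005,0,0,0,-0.0005,0], jaw=0)

```text
time: 36.2
tool_pos: [0.5363, -0.2235, 0.0307]
tcp_rot: [-2.346, -2.089, 0.0]
wrist_force: [-0.1, -0.1, 0.2]
width: 0.999
grip_force: 0.0
```

play_rows(steps=[0,0,-0.01,0,0,0,-0.03,0,0,0,-0.06,0,0,0,-0.1,0,0,0,-0.15,0,-0.05,0,-0.2,0,-0.1,0,-0.22,0,-0.15,0,-0.22,0,-0.2,0,-0.22,0,-0.2,0,-0.22,0])

```text
time: 37.45
tool_pos: [0.5124, -0.4258, 0.2526]
tcp_rot: [2.348, 2.083, -0.001]
wrist_force: [0.3, 0.8, 0.3]
width: 0.998
grip_force: 0.0
```

```bash
python3 go.py; python3 - <<'E'
from workcell import bot
import cv2
c=bot.read_camera("side")["pixels"]; d=bot.read_camera("top")["pixels"]
cv2.imwrite("pics/f1.png",cv2.hconcat([cv2.resize(c,(400,300)),cv2.resize(d,(400,300))]))
E
```

```text
t 37.45 pos [ 0.5124 -0.4258  0.2526] yaw -0.1195 tilt [-0.0023  0.0017] q6 -0.6105333256618106 F [0.3183 0.8309 0.3433] M [-0.0069 -0.0216 -0.0234] w 0.998 gf 0.0
```

View pics/f1.png

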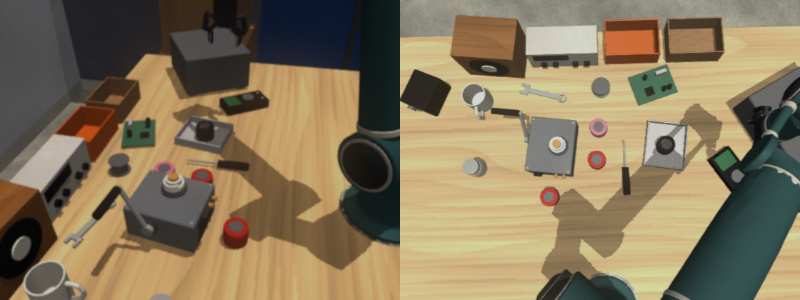

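The final picture shows the cap upright in the middle of the tray at (205,130) side and (665,145) top. The lever is back at rest, the fuse is exposed and everything else is where it was.

```bash
python3 -c "
from workcell import bot
print(bot.finish_job())"
```

```text
the job is handed in; nothing more can be done
None
```

The job is handed in, its verdict not shown: I pulled the lever to its stop and eased it back to rest, then unscrewed the cap (about 1.6 turns) and set it upright in the tray at about 37 s of the 72 s allowed.

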